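Feel along the curved edge of a granite scroll stone

TASK

Check the scroll-shaped granite stone for chips by feel: with the fingers closed together, run the fingertips lightly along its curved upper edge in one pass, all the way from the broad end to the narrow end, staying in touch with the stone and without lifting off on the way, then take the hand away clear. Do not press hard, do not shift or pick up the stone, and leave everything else on the bench as it lies.

Things in the scene. Friction and masses are not known exactly. Their poses are not given: they have to be found in the camera images.
- stone: The scroll stone: loose dark-grey granite slab lying flat, 320 mm long, 30 mm thick, 2.8 kg. One long side is straight (y = -55 mm), the other an S-curve (+y side): 160 mm wide at the broad end (x = -160 mm), 60 mm at the narrow end (x = +160 mm). Origin on its underside, z up. Top face 30 mm above the origin, 79 mm above the bench; the top edge has a 2.5 mm chamfer.
- edge_0 (a point): Point 0 of 0 to 7 on the upper curved edge of the stone, level with its top face, moving with it: stone x = -140 mm, y = 105 mm, 20 mm in from the broad end, where the stroke begins. Axes as the stone's.
- edge_1 (a point): Point 1 of 0 to 7 on the upper curved edge of the stone, level with its top face, moving with it: stone x = -100 mm, y = 99 mm.
- edge_2 (a point): Point 2 of 0 to 7 on the upper curved edge of the stone, level with its top face, moving with it: stone x = -60 mm, y = 85 mm.
- edge_3 (a point): Point 3 of 0 to 7 on the upper curved edge of the stone, level with its top face, moving with it: stone x = -20 mm, y = 66 mm.
- edge_4 (a point): Point 4 of 0 to 7 on the upper curved edge of the stone, level with its top face, moving with it: stone x = 20 mm, y = 44 mm.
- edge_5 (a point): Point 5 of 0 to 7 on the upper curved edge of the stone, level with its top face, moving with it: stone x = 60 mm, y = 25 mm.
- edge_6 (a point): Point 6 of 0 to 7 on the upper curved edge of the stone, level with its top face, moving with it: stone x = 100 mm, y = 11 mm.
- edge_7 (a point): Point 7 of 0 to 7 on the upper curved edge of the stone, level with its top face, moving with it: stone x = 140 mm, y = 5 mm, 20 mm in from the narrow end, where the stroke finishes.
- board: The plywood carrying board under the stone, fixed to the bench: 400 mm (its x) by 240 mm (its y), top face 24 mm above the bench; origin at the centre of its underside. The stone's axes are within 3 degrees of the board's and its origin within 8 mm of the board's, seen from above. Between them lie two soft sponge-rubber strips: the stone sinks about 0.4 mm per newton of push, at most 12 mm, and springs back.
- tin: Round metal tin of polishing wax, 45 mm across, 24 mm tall, standing on the board beside the stone's narrow end, lower than the stone's top. Origin at the centre of its underside. Bystander.
- chisel: Mason's steel chisel, 192 mm long, 13 mm thick (blade 22 mm wide), lying on the board along the straight side of the stone. Origin below its middle, x along it. Bystander.
- mallet: Round mason's mallet standing on its steel head: head 92 mm across and 88 mm tall, wooden handle up to 205 mm. Origin at the centre of its underside. Bystander.
- vase: Brass flower vase, 76 mm across at its rim, 116 mm tall, standing. Origin at the centre of its foot. Bystander.
- coping: Plain rectangular coping of the same granite, 280 x 90 x 30 mm, lying flat on the bench with all its edges straight: not the stone to be checked. Origin at the centre of its underside, x along it. Bystander.
- water_bottle: White plastic water bottle, 76 mm across, 170 mm tall, standing. Origin at the centre of its underside. Bystander.
- square: Flat steel mason's square, 5 mm thick, lying on the bench: an arm 150 mm long along its x and one 220 mm long along its y. Origin below its corner. Bystander.
- pad: Hand polishing pad, 90 x 55 mm, 28 mm tall. Origin at the centre of its underside. Bystander.

How it is judged:
By the outcome, as a careful person would: the job done as asked, in the order asked, and still so for the second after the job is handed in, with the robot touching nothing.
It also fails if it takes over 50 s, if anything falls off the work surface, if the arm or the gripper's body presses on something with over 40 N, if the wrist force passes 120 N, or if a joint passes its speed limit or range.

ROBOT

A 6-joint arm with a two-finger parallel gripper is mounted at the origin on the work surface. World frame = base frame: x ahead of the robot, y to its left, z up, the work surface at z = 0. Lengths are in m, angles in rad, forces in N, time in s.
With the tool pointing down it reaches from about 0.375 to 0.975 m from the base axis. Payload 3.8 kg.
Tool frame: the origin (TCP) lies at the very end of the fingers, on their centre line; the grasp point (between the pads) lies 19 mm behind it; z points along the fingers, y is the direction in which the jaws open and shut (so a half turn about z gives the same grasp; the last joint's range is limited). The gripper opens to 85 mm and grips with 20 to 120 N. Pads are 22 mm wide; open, the fingers measure 114 mm over their backs; the gripper's body (76 mm by 85 mm) begins 54 mm behind the grasp point. The pads swing forward as they close: fully open they stand 13 mm farther back than shut.
Start: joints at [-1.276, 0.264, 1.604, -0, 1.274, -0.037], TCP at [0.22, -0.638, 0.231] pointing down, gripper open.
Joint ranges: [-2.63, 2.63], [-0.94, 2.18], [0.31, 2.57], [-1.31, 4.45], [0, 2.66], [-2.55, 2.55]. Speed limits (rad/s): [2.57, 2.57, 3.14, 3.14, 3.14, 3.14].

INTERFACE

Orientations are given as a rotation vector (axis times angle).
In Python, from workcell import status, read_camera, camera_info, order gives the robot as it stands.
- The arm moves only by the tool move_arm, never from a script. Its argument "deltas" is a list of rows, each a list of 3 entries, a list of its own where there are three numbers: the turn, a rotation vector about the world's x, y, z as a fraction of full scale, then the shift along the world's x, y, z as a fraction of full scale, then the closure, from -1 (fully open) to 1 (shut), so that 0 is half open. A call has 1 to 20 rows; each row is the pose to reach, as a shift and turn from the pose commanded when the call began; what a row does not reach only later rows make up. Full scale, the value 1, is 0.1 m for a shift and pi/2 rad for a turn. A row lasts 1/8 s, in which the tool goes at most 62.5 mm and 10.7 degrees, less where a joint would pass 70% of its speed; a pose out of reach is approached as far as the arm can. A call with a number of a shift or a turn outside -1 to 1 is refused whole. A call with a gripper value outside its range is refused whole. The fingers move at their own pace and stop on an object; "grip_force" is the grip in N (left out, the last holds). Time passes only in rows, so rows that repeat a pose let the fingers close. It gives the time, the measured TCP pose, the force and the opening at its end, in the units of the state.
- status.read_state(): the state, without advancing time (a new reading comes with each control period).
- read_camera(name): name is "scene" or "top" or "wrist"; returns (picture, depth): 400x640x3 uint8, red, green, blue; 400x640 float32, m along the optical axis (not along the pixel's ray), 0 where there is no reading.
- camera_info(name): a dict with "K" (3x3 intrinsics, pixels), "D" ([k1, k2, p1, p2, k3] as OpenCV has them; the pictures are not rectified), "R" (3x3) and "t" (3): a world point X has camera coordinates R X + t. Camera axes: x right, y down, z forward; pixel columns grow to the right and rows downward; lengths in m; the calibration is good to about 2 mm. A picture is of the moment at which its call begins: read the wrist's pose just before it. camera_info takes no time and is no camera call; for the wrist camera it gives the pose at the moment of the call.
- order.finish_job(): hands the job in, once; it reports no verdict.
The state is a dict: "time": time; "q": joint angles; "joint_vel": joint speeds; "joint_torque": joint torques, N m; "tool_pos": TCP position; "tcp_rot": TCP orientation; "wrist_force": force on the tool from outside, world axes, zero at the start; "torque": the same for the moment, N m; "width": opening from 0.0 (shut) to 1.0 (fully open).
Only numpy, scipy, OpenCV 4.12 (cv2) and the standard library are available. Lean on these libraries where they do the work, as an engineer would, in place of code of your own. Each camera call takes 0.05 s, during which the arm holds its last target. There are 200 camera calls.

## Working session

There is one attempt and no reset: what is moved stays moved. The work goes in short steps, Python scripts to look and compute and a tool call to move; the robot and the scene stay as the last step left them, time stands still between calls to the robot, and variables do not carry over. Pictures are saved under pics/ and viewed, about 8 in all and at most 12, crops included, and the job is handed in when it is done.

Besides the shell and the picture viewer there is one more tool, called after "Emit:" as name(argument=value, ...) on one line, values as JSON. move_arm: Moves the arm, as the interface text tells. Its arguments: {"type":"object","properties":{"deltas":{"type":"array","items":{"type":"array"}},"grip_force":{"type":"number"}},"required":["deltas"]}

```bash
mkdir -p pics; ls; python3 - <<'E'
from workcell import status, read_camera, camera_info
import cv2, numpy as np
s=status.read_state(); print(s)
for n in ("scene","top"):
    p,d=read_camera(n); i=camera_info(n)
    np.savez(f"{n}.npz",p=p,d=d,**{k:np.array(i[k]) for k in "KDRt"})
    cv2.imwrite(f"pics/{n}.png",p[:,:,::-1]); print(n,i)
E
```

```text
pics
{'time': 0.0, 'q': array([-1.27591301e+00,  2.64772779e-01,  1.60538612e+00,  1.38307851e-05,
        1.27366668e+00, -3.68969778e-02]), 'joint_vel': array([-1.17631384e-03,  7.65707737e-06,  1.17588966e-03,  6.86061268e-04,
       -7.41915617e-04,  2.18370692e-03]), 'joint_torque': array([-1.09652483e-03, -5.15115595e+01, -3.67315829e+01, -2.06398513e-04,
        1.28416266e-02,  2.29273257e-05]), 'tool_pos': array([ 0.21965899, -0.63749162,  0.22994223]), 'tcp_rot': array([-3.09627947e+00, -5.18399975e-01,  4.30290161e-04]), 'wrist_force': array([-0.81965161,  0.60331894,  0.77441824]), 'torque': array([-0.01400568, -0.01471668, -0.00179476]), 'width': 1.001955831642738}
scene {'K': array([[468.87221703,   0.        , 324.03704104],
       [  0.        , 468.87221703, 203.35946186],
       [  0.        ,   0.        ,   1.        ]]), 'D': array([0.02133826, 0.        , 0.        , 0.        , 0.        ]), 'R': array([[ 0.38091283,  0.9245985 ,  0.00479865],
       [ 0.64957465, -0.26390888, -0.71302516],
       [-0.65799559,  0.27471752, -0.70112202]]), 't': array([-0.19418271, -0.27582971,  1.59920392])}
top {'K': array([[428.76587591,   0.        , 312.47915984],
       [  0.        , 428.76587591, 200.84592417],
       [  0.        ,   0.        ,   1.        ]]), 'D': array([-0.00205414,  0.        ,  0.        ,  0.        ,  0.        ]), 'R': array([[ 0.02033332, -0.99963683,  0.01768534],
       [-0.99541673, -0.02189445, -0.09309223],
       [ 0.09344563, -0.01571141, -0.99550041]]), 't': array([-0.01394175,  0.51213811,  1.43745284])}
```

View pics/top.png

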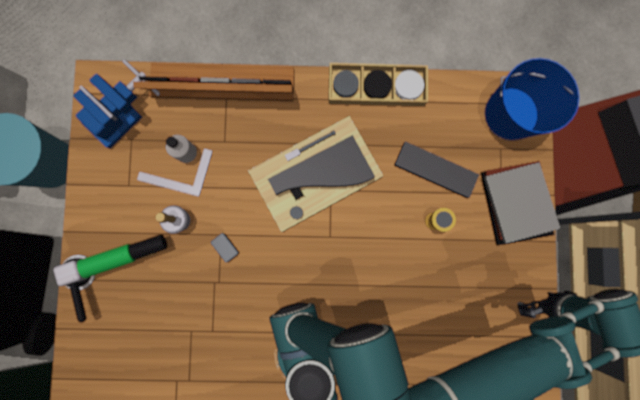

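View pics/scene.png

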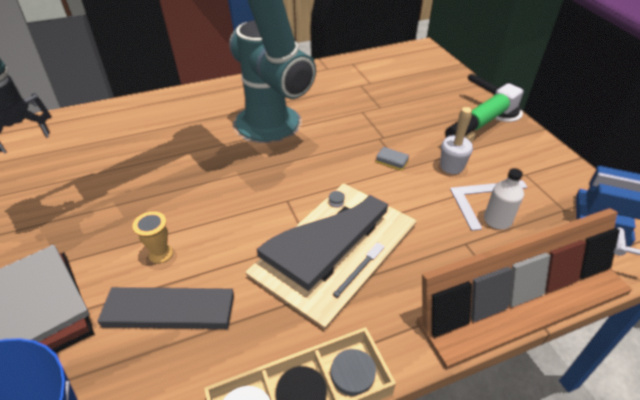

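The top view shows the scroll stone from its narrow end (272,188) to its broad end (372,160). The curved side faces down, toward the robot, and the tin is at (297,213). The scene view shows the same layout. Next I'll fit the stone outline in both views.

```bash
cat > h.py <<'E'
import numpy as np, cv2
from scipy.interpolate import PchipInterpolator
from scipy.optimize import least_squares
EX=np.array([-160,-140,-100,-60,-20,20,60,100,140,160])/1e3
EY=np.array([105,105,99,85,66,44,25,11,5,5])/1e3
edge=PchipInterpolator(EX,EY)
def outline():
    x=np.linspace(-.16,.16,60)
    return np.r_[np.c_[x,edge(x)],[[.16,-.055],[-.16,-.055]]].astype(np.float32)
def cloud(c):
    v,u=np.mgrid[0:400,0:640]
    n=cv2.undistortPoints(np.stack([u.ravel(),v.ravel()],1).astype(np.float64)[:,None],c['K'],c['D'])[:,0]
    d=c['d'].ravel(); X=np.c_[n*d[:,None],d]
    return ((X-c['t'])@c['R']).reshape(400,640,3)
def proj(c,P):
    return cv2.projectPoints(np.asarray(P,float),cv2.Rodrigues(c['R'])[0],c['t'],c['K'],c['D'])[0][:,0]
def w2s(p,P): 
    c,s=np.cos(p[2]),np.sin(p[2]); return (P-p[:2])@np.array([[c,-s],[s,c]])
def s2w(p,P):
    c,s=np.cos(p[2]),np.sin(p[2]); return P@np.array([[c,s],[-s,c]])+p[:2]
def facemask(c,lo=.066,hi=.095,box=(.35,.85,-.3,.3)):
    W=cloud(c); m=(W[...,2]>lo)&(W[...,2]<hi)&(c['p'].max(2)<110)&(c['d']>0)
    m&=(W[...,0]>box[0])&(W[...,0]<box[1])&(W[...,1]>box[2])&(W[...,1]<box[3])
    n,l,st,_=cv2.connectedComponentsWithStats(m.astype(np.uint8)); k=1+st[1:,4].argmax()
    return l==k,W
def fit(c,z,p0,mask):
    # match contour of the mask with the outline projected at height z (rays cut at plane z)
    cs,_=cv2.findContours(mask.astype(np.uint8),cv2.RETR_EXTERNAL,cv2.CHAIN_APPROX_NONE)
    q=max(cs,key=len)[:,0].astype(float)
    def ray(q):
        n=cv2.undistortPoints(q[:,None],c['K'],c['D'])[:,0]; r=np.c_[n,np.ones(len(n))]@c['R']; o=-c['R'].T@c['t']
        return (o+r*((z-o[2])/r[:,2])[:,None])[:,:2]
    B=ray(q); O=outline()
    f=lambda p:[cv2.pointPolygonTest(O,tuple(map(float,x)),True)-p[3] for x in w2s(p,B)]
    r=least_squares(f,list(p0)+[.001],loss='soft_l1',f_scale=.002,x_scale=[.01,.01,.05,.002],diff_step=1e-4)
    return r.x,np.sqrt(np.mean(np.square(f(r.x)))),np.median(np.abs(f(r.x)))
def load(n): return dict(np.load(n+".npz"))
E
python3 - <<'E'
from h import *
for n in("top","scene"):
    c=load(n); m,W=facemask(c)
    P=W[m]; z=np.median(P[:,2]); print(n,m.sum(),z,P[:,2].std(),P.mean(0))
    # plane
    A=np.c_[P[:,:2]-P[:,:2].mean(0),np.ones(len(P))]; print("plane",np.linalg.lstsq(A,P[:,2],rcond=None)[0])
    for zz in (.079,):
        r=fit(c,zz,[P[:,0].mean(),P[:,1].mean(),np.pi/2-.35 if 0 else 1.9],m); print(zz,r)
    g=c['p'][:,:,::-1].copy()
    p=r[0]; Q=np.c_[s2w(p,outline()),np.full(62,zz)]
    u=proj(c,Q); 
    x0,y0=np.int32(u.min(0)-25); x1,y1=np.int32(u.max(0)+25)
    G=cv2.resize(g[y0:y1,x0:x1],None,fx=4,fy=4,interpolation=cv2.INTER_CUBIC)
    cv2.polylines(G,[np.int32((u-[x0,y0]+.5)*4)],True,(0,255,0),1); cv2.imwrite(f"pics/fit_{n}.png",G); print(G.shape)
E
```

```text
top 2997 0.07948170449850854 0.0030999851398043495 [ 0.61442049 -0.04780128  0.07941184]
plane [0.0062151  0.000441   0.07941184]
0.079 (array([ 0.60505112, -0.01741537,  2.07773887,  0.00368186]), np.float64(0.0011372945941899868), np.float64(0.0006917477161673788))
(444, 636, 3)
scene 4746 0.07989839936540916 0.0029047148781574943 [ 0.62715486 -0.0561355   0.07939973]
plane [-0.01460623 -0.00195946  0.07939973]
0.079 (array([ 6.13158467e-01, -1.80545245e-02,  2.07722058e+00,  7.19153999e-04]), np.float64(0.0015293975641405952), np.float64(0.0006165045172991776))
(564, 732, 3)
```

Emit:
move_arm(deltas=[[[0,0,0],[0.25,0.5,0.6],1],[[0,0,0],[0.5,1,1],1],[[0,0,0],[0.5,1,1],1]], grip_force=20)

```text
time: 0.48
tool_pos: [0.2712, -0.5372, 0.3342]
tcp_rot: [3.095, 0.52, 0.002]
wrist_force: [0.9, -0.1, 0.1]
width: 0.378
```

Emit:
move_arm(deltas=[[[0,0,0],[0.25,0.5,0],1],[[0,0,0],[0.5,1,0.2],1],[[0,0,0],[0.5,1,0.2],1]])

```text
time: 0.85
tool_pos: [0.3214, -0.4362, 0.3525]
tcp_rot: [3.096, 0.525, 0.002]
wrist_force: [0.3, -0.2, 0.0]
width: -0.005
```

Emit:
move_arm(deltas=[[[0,0,0],[0.25,0.5,0],1],[[0,0,0],[0.5,1,0.2],1],[[0,0,0],[0.5,1,0.2],1]])

```text
time: 1.23
tool_pos: [0.3712, -0.337, 0.3721]
tcp_rot: [3.096, 0.524, 0.002]
wrist_force: [-1.0, 0.2, 0.8]
width: 0.0
```

Emit:
move_arm(deltas=[[[0,0,0],[0.25,0.5,0],1],[[0,0,0],[0.5,1,0],1],[[0,0,0],[0.5,1,0],1]])

```text
time: 1.6
tool_pos: [0.4206, -0.237, 0.37]
tcp_rot: [-3.097, -0.524, 0.002]
wrist_force: [0.9, -0.2, -0.1]
width: -0.001
```

Emit:
move_arm(deltas=[[[0,0,0],[0.25,0.5,0],1],[[0,0,0],[0.5,1,0],1],[[0,0,0],[0.5,1,0],1],[[0,0,0],[0.5,1,0],1]])

```text
time: 2.1
tool_pos: [0.4695, -0.1399, 0.3704]
tcp_rot: [3.098, 0.518, -0.003]
wrist_force: [0.3, 0.0, -0.3]
width: 0.001
```

```bash
cat >> h.py <<'E'
def grab(n,name):
    from workcell import read_camera, camera_info
    i=camera_info(name); p,d=read_camera(name)
    c=dict(p=p,d=d,**{k:np.array(i[k]) for k in "KDRt"}); np.savez(n+".npz",**c); return c
E
python3 - <<'E'
from h import *
c=grab("w1","wrist"); print(c['K'],-c['R'].T@c['t'],c['R'][2])
g=c['p'][:,:,::-1].copy(); p=[.605,-.0175,2.078]
cv2.polylines(g,[np.int32(proj(c,np.c_[s2w(p,outline()),np.full(62,.079)]))],True,(0,255,0),1)
cv2.imwrite("pics/w1.png",g)
E
```

```text
[[301.101893     0.         316.88375718]
 [  0.         301.101893   202.24725434]
 [  0.           0.           1.        ]] [ 0.53303089 -0.1177728   0.51228158] [-0.25384616 -0.08822832 -0.96321228]
```

View pics/w1.png

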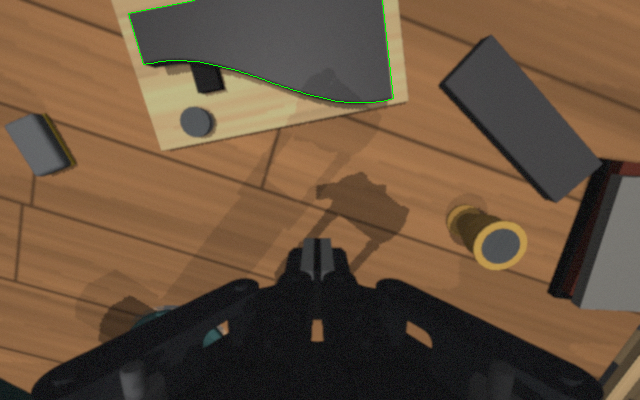

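The wrist view shows the stone's curved edge running from (145,63) to (390,100), close to the first outline fit. I'll move in further to see the whole stone and to get a second baseline.

Emit:
move_arm(deltas=[[[0,0,0],[0.3,0.4,0],1],[[0,0,0],[0.6,0.8,0],1],[[0,0,0],[0.6,0.8,0],1],[[0,0,0],[0.6,0.8,0],1]])

```text
time: 2.65
tool_pos: [0.5294, -0.0599, 0.3709]
tcp_rot: [3.098, 0.516, -0.002]
wrist_force: [-0.4, -0.9, 0.1]
width: -0.002
```

```bash
python3 - <<'E'
from h import *
from workcell import status
c=grab("w2","wrist"); print(status.read_state()['tool_pos'])
p0=[.605,-.0175,2.078]
# subpixel-ish edges: sample gray along the normal of the projected outline, take steepest gradient
def resid(c,p,z,R=6):
    O=outline()[:60:2]; O=O[2:-2] 
    T=np.gradient(O,axis=0); N=np.c_[-T[:,1],T[:,0]]; N/=np.linalg.norm(N,axis=1)[:,None]
    # add ends and straight side
    t=np.linspace(.1,.9,8)
    O=np.r_[O,np.c_[np.full(8,-.16),-.055+.16*t],np.c_[np.full(8,.16),-.055+.06*t],np.c_[-.16+.32*t,np.full(8,-.055)]]
    N=np.r_[N,np.tile([-1,0],(8,1)),np.tile([1,0],(8,1)),np.tile([0,-1],(8,1))]
    s=np.arange(-.008,.0081,.0005); g=cv2.GaussianBlur(c['p'],(0,0),.7).astype(np.float32).max(2)
    out=np.full(len(O),np.nan)
    for k in range(len(O)):
        q=np.c_[s2w(p,O[k]+s[:,None]*N[k]),np.full(len(s),z)]; u=proj(c,q).astype(np.float32)
        if u.min()<3 or u[:,0].max()>636 or u[:,1].max()>396: continue
        v=cv2.remap(g,u[:,:1],u[:,1:],cv2.INTER_LINEAR)[:,0]; d=np.gradient(v)
        j=d.argmax()
        if d[j]>2 and 0<j<len(s)-1: out[k]=s[j]
    return O,N,out
for z in (.077,.079,.081):
  for n in ("w1","w2","top","scene"):
    c=load(n); p=np.array(p0)
    for _ in range(6):
        O,N,e=resid(c,p,z); k=~np.isnan(e)
        c_,s_=np.cos(p[2]),np.sin(p[2]); Nw=N@np.array([[c_,s_],[-s_,c_]])
        Ow=s2w(p,O)-p[:2]; J=np.c_[Nw,Nw[:,1]*Ow[:,0]-Nw[:,0]*Ow[:,1]]
        f=lambda x:J[k]@x-e[k]
        r=least_squares(f,[0,0,0],loss='soft_l1',f_scale=.001); p+=r.x
    _,_,e=resid(c,p,z); print(z,n,k.sum(),p.round(4),"med|e| mm",np.round(1e3*np.nanmedian(abs(e)),2))
  
c=load("w2")
m,W=facemask(c); print("depth z med",np.median(W[m][:,2]))
g=c['p'][:,:,::-1].copy(); cv2.imwrite("pics/w2.png",g)
E
```

```text
[ 0.52929367 -0.06002427  0.3711014 ]
0.077 w1 38 [ 0.6024 -0.0174  2.0772] med|e| mm 1.0
0.077 w2 47 [ 0.6048 -0.016   2.0811] med|e| mm 0.0
0.077 top 46 [ 0.6046 -0.0187  2.074 ] med|e| mm 1.5
0.077 scene 36 [ 0.6053 -0.0129  2.07  ] med|e| mm 1.0
0.079 w1 38 [ 0.6023 -0.0179  2.0745] med|e| mm 1.25
0.079 w2 47 [ 0.6047 -0.0162  2.0817] med|e| mm 0.5
0.079 top 47 [ 0.6038 -0.0183  2.0779] med|e| mm 1.5
0.079 scene 33 [ 0.6069 -0.0145  2.0724] med|e| mm 0.5
0.081 w1 37 [ 0.6009 -0.0194  2.0628] med|e| mm 1.5
0.081 w2 47 [ 0.605  -0.0167  2.083 ] med|e| mm 0.5
0.081 top 47 [ 0.6037 -0.0176  2.0776] med|e| mm 1.25
0.081 scene 35 [ 0.6089 -0.0157  2.0721] med|e| mm 0.5
depth z med 0.07850623260286604
```

```bash
python3 - <<'E'
from h import *
p=[.6045,-.0167,2.080]
c=load("w2"); g=c['p'][:,:,::-1].copy()
x=np.r_[-.152,EX[1:-1],.152]; E=s2w(p,np.c_[x,edge(x)]); print(E.round(4))
u=proj(c,np.c_[s2w(p,outline()),np.full(62,.079)]); cv2.polylines(g,[np.int32(u)],True,(0,255,0),1)
for q in proj(c,np.c_[E,np.full(len(E),.079)]): cv2.circle(g,tuple(np.int32(q)),2,(0,0,255),-1)
cv2.imwrite("pics/w2o.png",g)
E
```

```text
[[ 0.5869 -0.2006]
 [ 0.5811 -0.1901]
 [ 0.5668 -0.1523]
 [ 0.5595 -0.1105]
 [ 0.5566 -0.0663]
 [ 0.5563 -0.0207]
 [ 0.5534  0.0235]
 [ 0.5461  0.0653]
 [ 0.5319  0.1031]
 [ 0.526   0.1136]]
```

View pics/w2o.png

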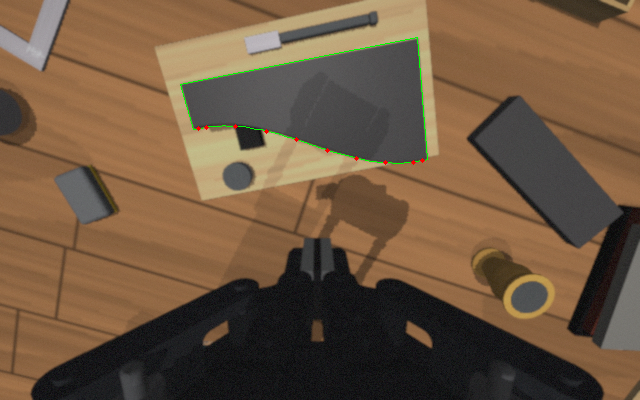

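The overlay matches the stone edge in this view: broad end at (427,160), narrow end at (193,128), with the waypoints on the rim. Next I'll move above the start point.

Emit:
move_arm(deltas=[[[0,0,0],[0.25,-0.5,-0.5],1],[[0,0,0],[0.54,-1,-1],1],[[0,0,0],[0.54,-1,-1],1]])

```text
time: 3.08
tool_pos: [0.5822, -0.1613, 0.2682]
tcp_rot: [-3.098, -0.513, 0.007]
wrist_force: [-0.8, 0.6, -0.3]
width: -0.002
```

Emit:
move_arm(deltas=[[[0,0,0],[0,-0.36,-0.4],1],[[0,0,0],[0,-0.36,-0.8],1],[[0,0,0],[0,-0.36,-1],1],[[0,0,0],[0,-0.36,-1],1]])

```text
time: 3.58
tool_pos: [0.5827, -0.1939, 0.1702]
tcp_rot: [-3.097, -0.518, 0.004]
wrist_force: [-0.3, 0.7, -0.2]
width: -0.0
```

Emit:
move_arm(deltas=[[[0,0,0],[0,0,-0.3],1],[[0,0,0],[0,0,-0.6],1],[[0,0,0],[0,0,-0.7],1],[[0,0,0],[0,0,-0.7],1],[[0,0,0],[0,0,-0.7],1],[[0,0,0],[0,0,-0.7],1]])

```text
time: 4.32
tool_pos: [0.585, -0.1945, 0.103]
tcp_rot: [3.097, 0.519, 0.004]
wrist_force: [1.1, 1.2, -0.6]
width: -0.0
```

Emit:
move_arm(deltas=[[[0,0,0],[0,0,-0.07],1],[[0,0,0],[0,0,-0.13],1],[[0,0,0],[0,0,-0.18],1],[[0,0,0],[0,0,-0.2],1],[[0,0,0],[0,0,-0.21],1],[[0,0,0],[0,0,-0.21],1]])

```text
time: 5.08
tool_pos: [0.584, -0.1942, 0.0803]
tcp_rot: [3.098, 0.519, 0.0]
wrist_force: [-0.3, -0.4, 0.3]
width: 0.001
```

```bash
python3 - <<'E'
from workcell import status,read_camera
import numpy as np
a=[]
for _ in range(5):
    read_camera("wrist"); s=status.read_state(); a.append(np.r_[s['tool_pos'],s['wrist_force']])
print(np.round(a,4)); print(s['q'])
E
```

```text
[[ 0.584  -0.1942  0.0804  1.485   0.2537  0.6003]
 [ 0.5841 -0.1943  0.0805 -0.1554 -0.8353  0.4012]
 [ 0.5841 -0.1942  0.0805 -0.7165 -0.4041 -0.5495]
 [ 0.584  -0.1942  0.0805  0.312   0.2543  0.6882]
 [ 0.584  -0.1942  0.0805 -0.1664  0.3341 -0.7787]]
[-3.61550724e-01  2.85581774e-01  1.87234941e+00  3.03805122e-05
  9.83239508e-01  8.77469622e-01]
```

Emit:
move_arm(deltas=[[[0,0,0],[0,0,-0.007],1],[[0,0,0],[0,0,-0.014],1],[[0,0,0],[0,0,-0.014],1]])

```text
time: 5.7
tool_pos: [0.5838, -0.1942, 0.0788]
tcp_rot: [-3.098, -0.519, 0.0]
wrist_force: [-0.4, 0.2, 0.1]
width: 0.001
```

Emit:
move_arm(deltas=[[[0,0,0],[0,0,-0.005],1],[[0,0,0],[0,0,-0.01],1],[[0,0,0],[0,0,-0.01],1]])

```text
time: 6.08
tool_pos: [0.5839, -0.1942, 0.0781]
tcp_rot: [3.098, 0.519, 0.0]
wrist_force: [-0.9, 0.0, 2.1]
width: -0.0
```

Emit:
move_arm(deltas=[[[0,0,0],[0,0,-0.005],1],[[0,0,0],[0,0,-0.01],1],[[0,0,0],[0,0,-0.01],1]])

```text
time: 6.45
tool_pos: [0.5839, -0.1942, 0.0771]
tcp_rot: [3.098, 0.519, 0.0]
wrist_force: [-1.7, 1.2, 3.1]
width: -0.002
```

```bash
cat > m.py <<'E'
from workcell import status,read_camera
import numpy as np
a=[]
for _ in range(4):
    read_camera("wrist"); s=status.read_state(); a.append(np.r_[s['tool_pos'],s['wrist_force']])
print(s['time'],np.mean(a,0).round(4))
E
python3 m.py; python3 - <<'E'
from h import *
p=[.6045,-.0167,2.080]
x=np.arange(-.146,.147,.0073*1); E=s2w(p,np.c_[x,edge(x)]); print(len(x)); print((10*(E-E[0])).round(3).tolist())
E
```

```text
6.65 [ 0.5839 -0.1942  0.0771 -1.4283  0.0616  4.806 ]
41
[[0.0, 0.0], [-0.035, 0.064], [-0.068, 0.129], [-0.095, 0.198], [-0.12, 0.267], [-0.143, 0.338], [-0.165, 0.409], [-0.186, 0.481], [-0.203, 0.556], [-0.216, 0.632], [-0.227, 0.709], [-0.237, 0.787], [-0.247, 0.866], [-0.255, 0.945], [-0.261, 1.025], [-0.266, 1.106], [-0.27, 1.187], [-0.273, 1.269], [-0.275, 1.351], [-0.276, 1.435], [-0.275, 1.519], [-0.275, 1.602], [-0.275, 1.686], [-0.277, 1.768], [-0.281, 1.85], [-0.284, 1.931], [-0.289, 2.012], [-0.295, 2.092], [-0.304, 2.171], [-0.313, 2.25], [-0.323, 2.328], [-0.334, 2.405], [-0.347, 2.481], [-0.364, 2.556], [-0.385, 2.628], [-0.407, 2.699], [-0.43, 2.77], [-0.455, 2.84], [-0.483, 2.908], [-0.515, 2.973], [-0.55, 3.037]]
```

Emit:
move_arm(deltas=[[[0,0,0],[-0.018,0.032,0],1],[[0,0,0],[-0.035,0.064,0],1],[[0,0,0],[-0.052,0.096,0],1],[[0,0,0],[-0.068,0.129,0],1],[[0,0,0],[-0.082,0.163,0],1],[[0,0,0],[-0.095,0.198,0],1],[[0,0,0],[-0.108,0.232,0],1],[[0,0,0],[-0.12,0.267,0],1]])

```text
time: 7.65
tool_pos: [0.5718, -0.1674, 0.077]
tcp_rot: [3.098, 0.519, 0.0]
wrist_force: [1.2, -3.5, 5.0]
width: 0.0
```

```bash
python3 m.py
```

```text
7.85 [ 0.5717 -0.167   0.0769  1.0348 -1.8219  4.4917]
```

Emit:
move_arm(deltas=[[[0,0,0],[-0.012,0.035,0],1],[[0,0,0],[-0.023,0.071,0],1],[[0,0,0],[-0.045,0.142,0],1],[[0,0,0],[-0.066,0.214,0],1],[[0,0,0],[-0.083,0.289,0],1],[[0,0,0],[-0.096,0.365,0],1],[[0,0,0],[-0.107,0.442,0],1],[[0,0,0],[-0.117,0.52,0],1],[[0,0,0],[-0.127,0.599,0],1],[[0,0,0],[-0.131,0.639,0],1]])

```text
time: 9.1
tool_pos: [0.5583, -0.1028, 0.0768]
tcp_rot: [-3.098, -0.52, 0.001]
wrist_force: [1.4, -3.4, 4.6]
width: 0.002
```

```bash
python3 m.py
```

```text
9.3 [ 0.5582 -0.1025  0.0768  0.1773 -1.8295  5.2221]
```

Emit:
move_arm(deltas=[[[0,0,0],[0,0.039,0],1],[[0,0,0],[-0.005,0.119,0],1],[[0,0,0],[-0.01,0.2,0],1],[[0,0,0],[-0.014,0.281,0],1],[[0,0,0],[-0.017,0.363,0],1],[[0,0,0],[-0.019,0.445,0],1],[[0,0,0],[-0.02,0.529,0],1],[[0,0,0],[-0.019,0.613,0],1],[[0,0,0],[-0.019,0.696,0],1],[[0,0,0],[-0.02,0.78,0],1]])

```text
time: 10.55
tool_pos: [0.5559, -0.0252, 0.0767]
tcp_rot: [3.098, 0.519, -0.002]
wrist_force: [0.8, -5.3, 5.2]
width: 0.0
```

```bash
python3 m.py
```

```text
10.75 [ 0.5559 -0.0243  0.0767  0.614  -1.1443  5.2729]
```

Emit:
move_arm(deltas=[[[0,0,0],[0,0.041,0],1],[[0,0,0],[-0.003,0.123,0],1],[[0,0,0],[-0.007,0.204,0],1],[[0,0,0],[-0.011,0.285,0],1],[[0,0,0],[-0.017,0.366,0],1],[[0,0,0],[-0.025,0.445,0],1],[[0,0,0],[-0.034,0.524,0],1],[[0,0,0],[-0.044,0.602,0],1],[[0,0,0],[-0.055,0.679,0],1],[[0,0,0],[-0.068,0.755,0],1]])

```text
time: 12.0
tool_pos: [0.5491, 0.0502, 0.0767]
tcp_rot: [3.098, 0.519, -0.002]
wrist_force: [0.3, -3.5, 5.8]
width: 0.0
```

```bash
python3 m.py
```

```text
12.2 [ 0.549   0.051   0.0767  0.6739 -1.57    5.5082]
```

Emit:
move_arm(deltas=[[[0,0,0],[-0.007,0.045,0],1],[[0,0,0],[-0.014,0.093,0],1],[[0,0,0],[-0.035,0.165,0],1],[[0,0,0],[-0.057,0.236,0],1],[[0,0,0],[-0.08,0.307,0],1],[[0,0,0],[-0.105,0.377,0],1],[[0,0,0],[-0.133,0.445,0],1],[[0,0,0],[-0.165,0.51,0],1],[[0,0,0],[-0.182,0.542,0],1],[[0,0,0],[-0.2,0.574,0],1],[[0,0,0],[-0.2,0.574,0],1]])

```text
time: 13.58
tool_pos: [0.5293, 0.1079, 0.0768]
tcp_rot: [-3.098, -0.52, 0.001]
wrist_force: [0.8, -1.4, 5.3]
width: -0.001
```

```bash
python3 m.py
```

```text
13.775 [ 0.5293  0.1079  0.0768  0.6425 -2.0764  5.9168]
```

The fingers stayed in contact the whole way, at about 4.5–6 N, and are now past edge_7. Next I'll lift straight up and back away.

Emit:
move_arm(deltas=[[[0,0,0],[0,0,0.03],1],[[0,0,0],[0,0,0.15],1],[[0,0,0],[0,0,0.5],1],[[0,0,0],[0,0,1],1],[[0,0,0],[0,0,1],1]])

```text
time: 14.4
tool_pos: [0.5327, 0.1082, 0.182]
tcp_rot: [-3.098, -0.519, -0.013]
wrist_force: [0.3, 0.7, 0.2]
width: 0.003
```

Emit:
move_arm(deltas=[[[0,0,0],[0,-0.3,0.5],1],[[0,0,0],[-0.3,-0.6,1],1],[[0,0,0],[-0.6,-1,1],1],[[0,0,0],[-0.6,-1,1],1],[[0,0,0],[-0.6,-1,1],1]])

```text
time: 15.02
tool_pos: [0.4693, 0.0077, 0.2758]
tcp_rot: [-3.097, -0.518, 0.002]
wrist_force: [0.3, 0.7, -0.8]
width: -0.001
```

Emit:
move_arm(deltas=[[[0,0,0],[0,-0.3,0.5],1],[[0,0,0],[0,-0.6,1],1],[[0,0,0],[0,-0.65,1],1],[[0,0,0],[0,-0.65,1],1],[[0,0,0],[0,-0.65,1],1],[[0,0,0],[0,-0.65,1],1],[[0,0,0],[0,-0.65,1],1]])

```text
time: 15.9
tool_pos: [0.4697, -0.0572, 0.376]
tcp_rot: [-3.098, -0.52, 0.002]
wrist_force: [0.8, 0.4, 0.2]
width: 0.005
```

```bash
python3 - <<'E'
from h import *
from workcell import status
s=status.read_state(); print(s['tool_pos'],s['wrist_force'])
c=grab("w3","wrist"); p=[.6045,-.0167,2.080]; g=c['p'][:,:,::-1].copy()
cv2.polylines(g,[np.int32(proj(c,np.c_[s2w(p,outline()),np.full(62,.079)]))],True,(0,255,0),1)
cv2.imwrite("pics/w3.png",g)
a=load("top")['p'].astype(int); t=grab("top2","top")
d=np.abs(t['p'].astype(int)-a).max(2); cv2.imwrite("pics/top2.png",np.vstack([t['p'][60:300,120:520,::-1],np.dstack([np.uint8(np.clip(d[60:300,120:520]*3,0,255))]*3)]))
E
```

```text
[ 0.46969566 -0.05716704  0.37601864] [0.82913805 0.36847983 0.15697483]
```

View pics/w3.png

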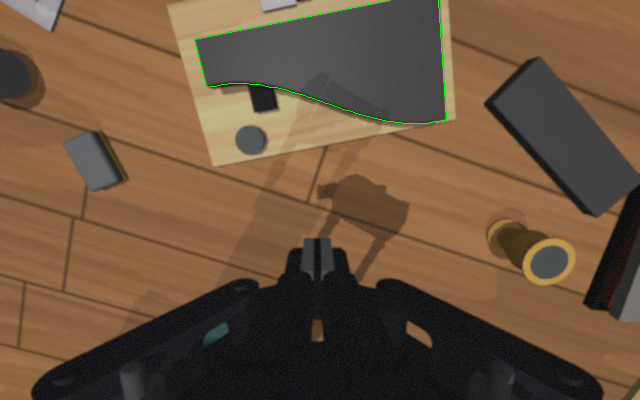

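View pics/top2.png

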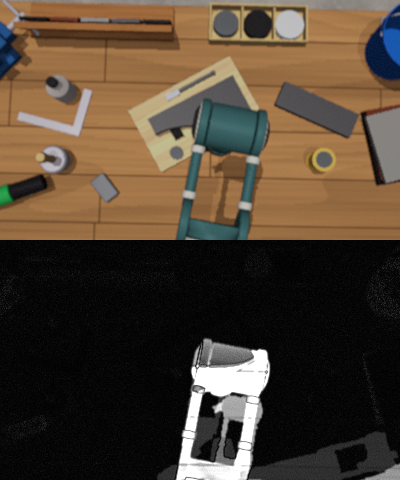

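The outline fitted before the stroke still matches the stone. It runs along the curve from (207,86) to (447,120). The top-view difference shows only the arm and its shadow, so nothing else has moved. I'm handing the job in.

```bash
python3 -c "
from workcell import order; print(order.finish_job())"
```

```text
the job is handed in; nothing more can be done
None
```

I ran the closed fingertips along the scroll stone's curved upper edge in one pass, from about 6 mm before edge_0 to about 6 mm past edge_7. I then lifted straight up and backed away; the job was handed in at about 16 s.

- **Contact:** At each of the six checks, averaged over four readings, the upward force was 4.5–5.9 N and the fingertip height 76.7–77.1 mm, about 1.5 mm below first touch. Force was not logged between those checks. The arm paused briefly at each one without lifting. Sideways force peaked at about 5 N.
- **Path:** At every check the fingertips were within about 1 mm of the edge I had fitted from the cameras. The fits from different views disagreed by about 2–3 mm, so I weighted the closest, full-stone wrist view most. Its overlay matched the stone.
- **After the stroke:** In the last wrist picture the outline fitted beforehand still lies on the stone. The top-view before/after difference shows only the arm and its shadow, though the arm hid part of the stone there. The hand is clear, about 0.3 m above the stone's top, with only noise on the wrist force.

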